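# Sort out the mixed-up display boards in a bakery

## Robot

A 6-joint arm with a two-finger parallel gripper is mounted at the origin on the work surface. World frame = base frame: x ahead of the robot, y to its left, z up, the work surface at z = 0. Lengths are in m, angles in rad, forces in N, time in s.
With the tool pointing down it reaches from about 0.425 to 0.95 m from the base axis. Payload 3.5 kg.
Tool frame: the origin (TCP) lies at the very end of the fingers, on their centre line; the grasp point (between the pads) lies 19 mm behind it; z points along the fingers, y is the direction in which the jaws open and shut (so a half turn about z gives the same grasp; the last joint's range is limited). The gripper opens to 85 mm and grips with 20 to 120 N. Pads are 22 mm wide; open, the fingers measure 114 mm over their backs; the gripper's body (76 mm by 85 mm) begins 54 mm behind the grasp point. The pads swing forward as they close: fully open they stand 13 mm farther back than shut.
Start: joints at [1.033, 0.286, 1.577, -0, 1.279, -0.15], TCP at [0.255, 0.625, 0.197] pointing down, gripper open.
Joint ranges: [-2.77, 2.77], [-0.9, 2.22], [0.21, 2.48], [-1.53, 4.67], [0.24, 2.81], [-2.84, 2.84]. Speed limits (rad/s): [2.79, 2.79, 3.14, 3.14, 3.14, 3.14].

## Interface

Orientations are given as a unit quaternion [x, y, z, w].
In Python, from plant import ctrl, imaging gives the robot as it stands.
- The arm moves only by the shell command python3 -m creep 'ROWS' [OPENING] [FORCE]. ROWS is JSON, one flat list of numbers, 4 for each row, row after row: the shift along the tool's x, y, z in units of 25 mm (1.0 is 25 mm), then the turn about the tool's z in units of 5 degrees (1.0 is 5 degrees). A call has 1 to 20 rows; each row is the pose to reach, as a shift and turn from the pose commanded when the call began, along the tool's axes at that moment; what a row does not reach only later rows make up. A row lasts 1/12 s, in which the tool goes at most 41.7 mm and 7.16 degrees, less where a joint would pass 70% of its speed; a pose out of reach is approached as far as the arm can. A call with a gripper value outside its range is refused whole. OPENING is the closure in counts, from 0 (fully open) to 255 (shut), set as the call begins (- or left out, the last holds). The fingers move at their own pace and stop on an object; FORCE is the grip in N (left out, the last holds). Time passes only in rows, so rows that repeat a pose let the fingers close. It gives the time, the measured TCP pose, the force and the opening at its end, in the units of the state.
- ctrl.get_state(): the state, without advancing time (a new reading comes with each control period).
- imaging.read_camera(name): name is "side" or "top" or "wrist"; returns the picture (400x640x3 uint8, red, green, blue); there is no depth.
- imaging.camera_info(name): a dict with "intrinsics" (3x3 intrinsics, pixels), "origin" and "attitude" of the camera in the world. Camera axes: x right, y down, z forward; pixel columns grow to the right and rows downward; lengths in m; the calibration is good to about 2 mm. A picture is of the moment at which its call begins: read the wrist's pose just before it. camera_info takes no time and is no camera call; for the wrist camera it gives the pose at the moment of the call.
- ctrl.sign_off(): hands the job in, once; it reports no verdict.
Trained networks look in the newest picture that a camera, given by its name, has taken for a name from the list of things; names that differ only in an ending like _2 or _b are one class to them, and where a whole thing is asked for, a point or a joint stands for the part that bears it (a point fixed in the world has none). Each returns a list of dicts, best first, with "p" (0 to 1); they miss things now and then, are a little off and sometimes report something else, mostly with a low value. They report only what shows in the picture. A call takes as long as a camera call. They do not tell look-alikes from the thing itself.
- imaging.silhouettes(camera, name): "mask" (400x640 bool, what is visible of it) and "uv" ([column, row] in pixels, amid what is visible of it).
The state is a dict: "time": time; "qpos": joint angles; "dq": joint speeds; "joint_efforts": joint torques, N m; "eef_pos": TCP position; "tcp_rot": TCP orientation; "contact_force": force on the tool from outside, world axes, zero at the start; "wrist_torque": the same for the moment, N m; "opening": opening from 0.0 (shut) to 1.0 (fully open).
Only numpy, scipy, OpenCV 4.12 (cv2) and the standard library are available. Lean on these libraries where they do the work, as an engineer would, in place of code of your own. Each camera call takes 0.05 s, during which the arm holds its last target.

## Task

The three hard-baked goods on the display boards have got mixed up: each lies on another's board. Put the ring biscuit on the round board, the breadstick lengthwise along the long board and the square rusk on the square board with its edges in line with the board's, each lying flat, right side up, in the middle of its board. Food must never lie on the bare counter, so use the empty wire cooling rack as the spare place on the way; leave the rack empty at the end and do not disturb the jam jar, the bowl and the tin.

Things in the scene. Friction and masses are not known exactly. Their poses are not given: they have to be found in the camera images.
- ring: Ring biscuit, baked golden brown, rigid: outer diameter 64 mm, hole 23 mm, 26 mm high, about 60 g, loose. Origin at the centre of its underside, z up (the ring's axis). It is taken from above across its outside, fingers either side. At the start it lies on the square board.
- stick: Breadstick (a thick crusty bar with slanting scores on top), golden brown, rigid: 150 mm long (its x axis), 42 mm wide (its y axis), 32 mm high, long edges rounded, about 110 g, loose. Origin at the centre of its underside, z up. At the start it lies on the round board.
- rusk: Square rusk, golden brown with a pale top with nine small dots, rigid: 60 x 60 mm (sides along its x and y axes), 26 mm high, about 80 g, loose. Origin at the centre of its underside, z up. At the start it lies on the long board.
- round_board: Round dark wooden display board, diameter 160 mm, flat top without rim, 18 mm high: home of the ring biscuit. Fixed: it cannot be pushed away. Origin at the centre of its underside, z up.
- long_board: Long dark wooden display board, 210 mm (its x axis) by 90 mm (its y axis), flat top without rim, 18 mm high: home of the breadstick, which must lie along x (either way round). Fixed: it cannot be pushed away. Origin at the centre of its underside, z up.
- square_board: Square dark wooden display board, 140 x 140 mm (sides along its x and y axes), flat top without rim, 18 mm high: home of the square rusk. Fixed: it cannot be pushed away. Origin at the centre of its underside, z up.
- rack: Steel wire cooling rack, empty at the start, 180 mm (its x axis) by 140 mm (its y axis), its wires form a flat top 18 mm above the counter (things cannot fall through): the spare place. Fixed: it cannot be pushed away. Origin at the centre of its underside, z up.
- jam_jar: Bystander: jam jar of amber glass with a white cap, diameter 64 mm, 85 mm high, loose. Origin at the centre of its underside.
- bowl: Bystander: small white bowl, diameter 90 mm, 45 mm high, empty, loose. Origin at the centre of its underside.
- tin: Bystander: round steel tin, diameter 76 mm, 70 mm high, loose. Origin at the centre of its underside.
There are look-alikes about, which are no part of the job. Leave any yellow look-alike of the round_board alone. What is shaped like the long_board but red is not meant.

How it is judged:
On the way:
1. one of the three goods has been set down on the cooling rack and let go (((x of ring in the frame of rack between -0.08 and 0.08 m and y of ring in the frame of rack between -0.065 and 0.065 m and z of ring in the frame of rack between 0.012 and 0.023 m and contact force between the fingers and ring below 0.1 N and linear speed of ring below 0.02 m/s) or (x of stick in the frame of rack between -0.08 and 0.08 m and y of stick in the frame of rack between -0.065 and 0.065 m and z of stick in the frame of rack between 0.012 and 0.023 m and contact force between the fingers and stick below 0.1 N and linear speed of stick below 0.02 m/s) or (x of rusk in the frame of rack between -0.08 and 0.08 m and y of rusk in the frame of rack between -0.065 and 0.065 m and z of rusk in the frame of rack between 0.012 and 0.023 m and contact force between the fingers and rusk below 0.1 N and linear speed of rusk below 0.02 m/s))), for 0.2 s.
At the end, for the whole second after the job is handed in: Ring on the round board, breadstick on the long one, rusk on the square one: each within 15 mm of the board's centre, flat and right side up (0.12 rad), at rest; breadstick within 0.25 rad of the board's length, rusk's sides within 0.25 rad of the square board's (horizontal distance between ring and round_board below 0.015 m and z of ring in the frame of round_board between 0.014 and 0.022 m and angle between each of ring, stick, rusk's own z axis and vertical below 0.12 rad and linear speed of each of ring, stick, rusk below 0.01 m/s and angular speed of each of ring, stick, rusk below 0.1 rad/s and horizontal distance between stick and long_board below 0.015 m and z of stick in the frame of long_board between 0.014 and 0.022 m and angle between the x axis of stick and the x axis of long_board, either way round below 0.25 rad and horizontal distance between rusk and square_board below 0.015 m and z of rusk in the frame of square_board between 0.014 and 0.022 m and (angle between the x axis of rusk and the x axis of square_board, either way round below 0.25 rad or angle between the x axis of rusk and the y axis of square_board, either way round below 0.25 rad)); the robot touches nothing.
It fails at once if one of the three goods lies on the bare counter (height (world z) of any of ring, stick, rusk below 0.008 m).
It fails at once if the jam jar is disturbed (moved more than 20 mm or tipped) (distance of jam_jar from where it was at the start of the episode above 0.02 m or angle between jam_jar's own z axis and vertical above 0.3 rad).
It fails at once if the bowl is disturbed (moved more than 20 mm or tipped) (distance of bowl from where it was at the start of the episode above 0.02 m or angle between bowl's own z axis and vertical above 0.3 rad).
It fails at once if the tin is disturbed (moved more than 20 mm or tipped) (distance of tin from where it was at the start of the episode above 0.02 m or angle between tin's own z axis and vertical above 0.3 rad).
It also fails if it takes over 106 s, if anything falls off the work surface, if the arm or the gripper's body presses on something with over 40 N, if the wrist force passes 120 N, or if a joint passes its speed limit or range.

## Working session

There is one attempt and no reset: what is moved stays moved. The work goes in short steps, Python scripts to look and compute and a shell command to move; the robot and the scene stay as the last step left them, time stands still between calls to the robot, and variables do not carry over. Pictures are saved under pics/ and viewed, and the job is handed in when it is done.

```bash
ls; mkdir -p pics
python3 - <<'E'
from plant import ctrl, imaging
import cv2,json
s=ctrl.get_state();print(s)
for n in ["side","top","wrist"]:
    im=imaging.read_camera(n);cv2.imwrite(f"pics/{n}0.png",im[:,:,::-1])
    i=imaging.camera_info(n);print(n,i)
E
```

```text
pics
{'time': 0.0, 'qpos': array([ 1.03302046e+00,  2.87211171e-01,  1.57816537e+00, -4.90592649e-06,
        1.27862561e+00, -1.50009456e-01]), 'dq': array([ 0.00041102,  0.000743  , -0.00051529,  0.00031983, -0.0016957 ,
       -0.00181233]), 'joint_efforts': array([-7.45625075e-04, -4.05989277e+01, -2.92620331e+01, -1.13786580e-04,
        5.80940410e-03,  5.25858141e-06]), 'eef_pos': array([0.2548283 , 0.62425043, 0.19572325]), 'tcp_rot': array([ 1.92669952e-01,  9.81262879e-01, -1.13499799e-03, -4.03974343e-04]), 'contact_force': array([-0.70393435,  0.45299707,  0.74798242]), 'wrist_torque': array([-0.00099847,  0.0383329 , -0.00454812]), 'opening': 1.0018781767545386}
side {'intrinsics': array([[503.60080493,   0.        , 318.73672197],
       [  0.        , 503.60080493, 202.88114903],
       [  0.        ,   0.        ,   1.        ]]), 'origin': array([ 0.12763072, -0.92229853,  1.12244728]), 'attitude': array([ 0.91365958, -0.17557704,  0.07067971, -0.35972665])}
top {'intrinsics': array([[367.6241758 ,   0.        , 322.18147229],
       [  0.        , 367.6241758 , 196.10783612],
       [  0.        ,   0.        ,   1.        ]]), 'origin': array([0.36238305, 0.01867591, 1.15697627]), 'attitude': array([ 0.7065471 , -0.70486137,  0.04857493, -0.0400264 ])}
wrist {'intrinsics': array([[292.28114439,   0.        , 320.42016766],
       [  0.        , 292.28114439, 196.17352806],
       [  0.        ,   0.        ,   1.        ]]), 'origin': array([0.18938077, 0.65113388, 0.37346124]), 'attitude': array([0.82150687, 0.55280845, 0.0766717 , 0.11683634])}
```

View pics/top0.png

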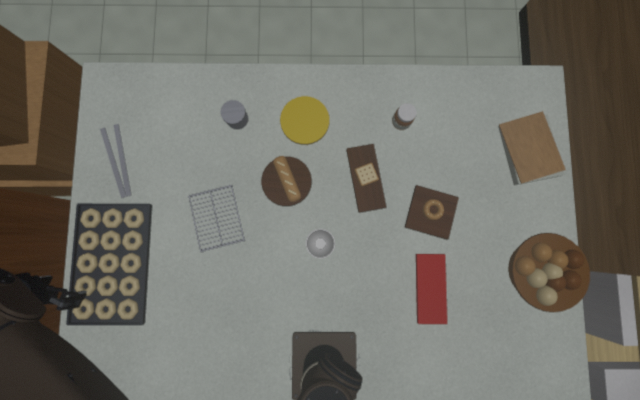

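View pics/side0.png

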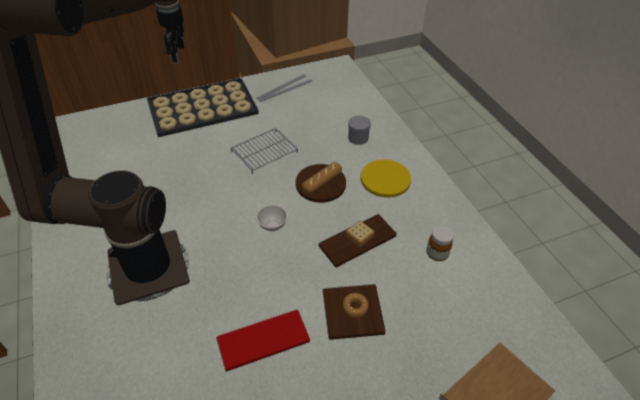

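View pics/wrist0.png

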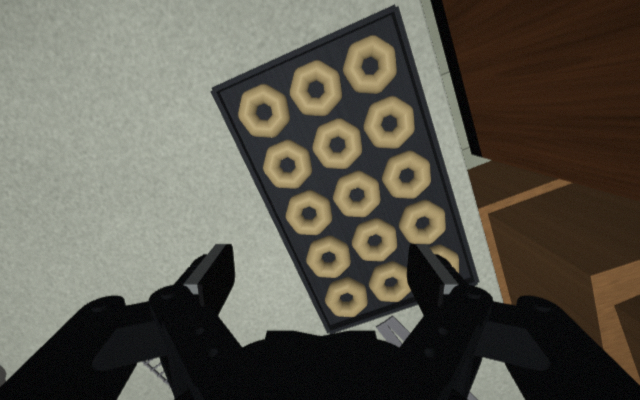

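The thing wanted vs. look-alikes (top picture):
- **Round board:** dark one at (286,181), not the yellow one (305,120).
- **Long board:** dark one at (366,178), not the red one (432,288).
- **Ring:** the one on the dark square board (433,210), not the 15 on the tray (115,265).
- **Stick:** (287,178). The tongs at (117,160) are not it.
- **Rusk:** (367,174).
- **Rack:** (217,218).

Now the model fit on network masks.

```bash
cat > h.py <<'E'
import numpy as np, cv2, time
from scipy.spatial.transform import Rotation as R
from scipy.optimize import minimize
from plant import ctrl, imaging
c=np.linspace(0,2*np.pi,40,endpoint=False)
def box(a,b,h): return np.array([[x,y,z] for x in(-a/2,a/2) for y in(-b/2,b/2) for z in(0,h)])
def cyl(d,h): return np.array([[d/2*np.cos(t),d/2*np.sin(t),z] for t in c for z in(0,h)])
def stickpts():
    r=.012;P=[]
    for x in(-.075,.075):
        for sy in(-1,1):
            for zc,s in((r*.5,-1),(.032-r,1)):
                for t in np.linspace(0,np.pi/2,5):
                    P.append([x,sy*(.021-r+r*np.cos(t)), max(0,zc+s*r*np.sin(t))])
    return np.array(P)
M={'ring':cyl(.064,.026),'stick':stickpts(),'rusk':box(.06,.06,.026),'round_board':cyl(.16,.018),'long_board':box(.21,.09,.018),
 'square_board':box(.14,.14,.018),'rack':box(.18,.14,.018),'jam_jar':cyl(.064,.085),'bowl':cyl(.09,.045),'tin':cyl(.076,.07)}
BZ={'ring':.018,'stick':.018,'rusk':.018}
def proj(P,i):
    Rm=R.from_quat(i['attitude']).as_matrix()
    q=(P-i['origin'])@Rm; K=i['intrinsics']
    return np.c_[q[:,0]/q[:,2]*K[0,0]+K[0,2], q[:,1]/q[:,2]*K[1,1]+K[1,2]]
def back(uv,z,i):
    K=i['intrinsics'];d=R.from_quat(i['attitude']).apply([(uv[0]-K[0,2])/K[0,0],(uv[1]-K[1,2])/K[1,1],1.])
    return i['origin']+d*(z-i['origin'][2])/d[2]
def hull(pts): return cv2.convexHull(pts.astype(np.float32))
def fit(name,obs,z0=None):
    """obs: list of (mask,info)."""
    z0=BZ.get(name,0) if z0 is None else z0
    H=[]
    for m,i in obs:
        cs,_=cv2.findContours(m.astype(np.uint8),cv2.RETR_EXTERNAL,cv2.CHAIN_APPROX_NONE)
        cs=[k for k in cs if cv2.contourArea(k)>.1*max(cv2.contourArea(q) for q in cs)]
        h=hull(np.vstack(cs)[:,0]); 
        # grow by half a pixel
        ce=h[:,0].mean(0); d=h[:,0]-ce; h=(ce+d*(1+.5/np.linalg.norm(d,axis=1,keepdims=True)))[:,None].astype(np.float32)
        H.append((h,cv2.contourArea(h),i))
    P=M[name]
    def cost(p):
        cs,sn=np.cos(p[2]),np.sin(p[2]); Q=np.c_[P[:,0]*cs-P[:,1]*sn+p[0],P[:,0]*sn+P[:,1]*cs+p[1],P[:,2]+z0]
        t=0
        for h,A,i in H:
            g=hull(proj(Q,i)); I,_=cv2.intersectConvexConvex(h,g); t+=1-I/(A+cv2.contourArea(g)-I)
        return t/len(H)
    h,A,i=H[0]; x=back(h[:,0].mean(0),z0+P[:,2].max()/2,i)[:2]
    best=None
    for y in ([0] if len(P)==80 else np.arange(0,np.pi,np.pi/8)):
        r=minimize(cost,[x[0],x[1],y],method='Nelder-Mead',options=dict(initial_simplex=np.array([[x[0],x[1],y],[x[0]+.01,x[1],y],[x[0],x[1]+.01,y],[x[0],x[1],y+.2]]),xatol=1e-4,fatol=1e-5))
        if best is None or r.fun<best.fun:best=r
    return best.x,best.fun
def see(cam,name,near=None,take=True):
    i=imaging.camera_info(cam)
    if take: imaging.read_camera(cam)
    L=imaging.silhouettes(cam,name)
    return L,i
E
python3 - <<'E'
from h import *
for cam in['top','side']: imaging.read_camera(cam)
I={c:imaging.camera_info(c) for c in['top','side']}
for n in M:
    s=n+': '
    for cam in I:
        for d in imaging.silhouettes(cam,n)[:4]:
            p=back(d['uv'],.02,I[cam]); 
            x,f=fit(n,[(d['mask'],I[cam])]) if d['mask'].sum()>20 else (np.zeros(3),9)
            s+=f"\n   {cam} p{d['p']:.2f} uv{np.round(d['uv'])} n{d['mask'].sum()} fit {np.round(x,3)} c{f:.2f}"
    print(s)
print(ctrl.get_state()['time'])
E
```

```text
ring: 
   top p0.70 uv[435. 210.] n314 fit [ 0.463 -0.335  0.032] c0.09
   side p0.92 uv[355. 299.] n451 fit [ 0.464 -0.328  0.081] c0.15
   side p0.22 uv[355. 128.] n556 fit [0.75  0.264 0.459] c0.49
stick: 
   top p0.96 uv[286. 180.] n631 fit [0.558 0.115 3.528] c0.08
   top p0.50 uv[237. 116.] n614 fit [0.783 0.302 0.747] c0.55
   top p0.40 uv[368. 175.] n404 fit [ 0.593 -0.104  0.933] c0.60
   side p0.76 uv[323. 174.] n601 fit [0.563 0.123 0.408] c0.13
   side p0.50 uv[351. 315.] n2408 fit [ 0.45  -0.352  2.154] c0.60
rusk: 
   top p0.95 uv[365. 177.] n366 fit [ 0.571 -0.131  0.419] c0.07
   top p0.21 uv[284. 183.] n1340 fit [ 0.555  0.157 -0.142] c0.79
   side p0.77 uv[357. 236.] n465 fit [ 0.573 -0.126  0.467] c0.09
round_board: 
   top p0.94 uv[284. 184.] n1470 fit [ 0.553  0.118 -0.002] c0.03
   top p0.83 uv[308. 121.] n1858 fit [0.753 0.063 0.081] c0.03
   side p0.74 uv[383. 175.] n1546 fit [ 0.754  0.067 -0.027] c0.02
   side p0.71 uv[321. 190.] n1071 fit [0.554 0.123 0.096] c0.04
long_board: 
   top p0.78 uv[432. 288.] n2158 fit [ 0.224 -0.329  3.133] c0.02
   top p0.58 uv
[... 239 characters left out ...]
0.457 -0.338  1.293] c0.03
   side p0.90 uv[351. 315.] n2357 fit [ 0.458 -0.334 -0.282] c0.02
rack: 
   top p0.71 uv[213. 220.] n446 fit [0.437 0.332 0.241] c0.04
   side p0.66 uv[259. 149.] n535 fit [0.437 0.343 0.248] c0.04
jam_jar: 
   top p0.94 uv[404. 116.] n404 fit [ 0.751 -0.248  0.028] c0.23
   side p0.98 uv[441. 240.] n689 fit [ 0.76  -0.244  0.148] c0.14
bowl: 
   top p0.84 uv[320. 238.] n644 fit [0.361 0.011 0.16 ] c0.07
   side p0.89 uv[270. 217.] n651 fit [0.365 0.038 0.105] c0.24
tin: 
   top p0.80 uv[235. 116.] n680 fit [0.76  0.282 0.35 ] c0.06
   side p0.88 uv[353. 126.] n570 fit [0.761 0.287 0.252] c0.04
   side p0.67 uv[442. 242.] n727 fit [ 0.76  -0.24   0.157] c0.20
1.25
```

```bash
cat >> h.py <<'E'
def go(x,y,z,yaw=None,keep=False):
    """units to bring TCP to x,y,z with jaw axis (tool y) along world yaw (mod pi)"""
    s=ctrl.get_state(); Rm=R.from_quat(s['tcp_rot']).as_matrix(); p=s['eef_pos']
    # assume tool exactly down
    cur=np.arctan2(Rm[1,1],Rm[0,1]); 
    xa=np.array([np.cos(cur+np.pi/2),np.sin(cur+np.pi/2)]); 
    if xa@Rm[:2,0]<0: xa=-xa
    ya=np.array([np.cos(cur),np.sin(cur)])
    d=np.array([x-p[0],y-p[1]]); t=0
    if yaw is not None:
        q1=np.arctan2(y,x); c=[yaw+k*np.pi for k in range(-3,4)]
        c=min(c,key=lambda a:abs(q1-a)); t=-(c-cur); t=(t+np.pi)%(2*np.pi)-np.pi
        print('q6 would be',round(q1-c,2))
    print('units x %.2f y %.2f z %.2f turn %.2f | t=%.2f pos %s yawdeg %.1f open %.3f q6 %.2f F %s'%(d@xa/.025,d@ya/.025,(p[2]-z)/.025,np.degrees(t)/5,s['time'],np.round(p,4),np.degrees(cur),s['opening'],s['qpos'][5],np.round(s['contact_force'],1)))
E
python3 - <<'E'
from h import *
s=ctrl.get_state();Rm=R.from_quat(s['tcp_rot']).as_matrix();i=imaging.camera_info('wrist')
for uv in[(320,196),(320,100),(320,300)]: print(uv,(back(uv,.03,i)-s['eef_pos'])@Rm)
print('tcp px',proj(s['eef_pos'][None],i))
go(.460,-.334,.2,-.28)
go(.460,-.334,.2,-.28+np.pi/2)
E
```

```text
(320, 196) [-0.02828308 -0.00122781  0.16713695]
(320, 100) [ 0.0836468  -0.00131496  0.16714054]
(320, 300) [-0.17618918 -0.00111265  0.16713221]
tcp px [[321.21019454 225.25979067]]
q6 would be -0.35
units x -22.09 y -32.41 z -0.11 turn 16.76 | t=1.25 pos [0.2552 0.6249 0.1971] yawdeg 67.8 open 1.002 q6 -0.15 F [0.9 0.8 0. ]
q6 would be 1.22
units x -22.09 y -32.41 z -0.11 turn 34.76 | t=1.25 pos [0.2552 0.6249 0.1971] yawdeg 67.8 open 1.002 q6 -0.15 F [0.9 0.8 0. ]
```

Run:
```python
from h import *
go(.556,.12,.2,.3)
```

```text
q6 would be -0.09
units x -18.78 y -14.15 z -0.11 turn 10.12 | t=1.25 pos [0.2552 0.6249 0.1971] yawdeg 67.8 open 1.002 q6 -0.15 F [0.9 0.8 0. ]
```

```bash
python3 -m creep '[-18.8,-14.1,-0.1,10,-18.8,-14.1,-0.1,10,-18.8,-14.1,-0.1,10,-18.8,-14.1,-0.1,10,-18.8,-14.1,-0.1,10,-18.8,-14.1,-0.1,10,-18.8,-14.1,-0.1,10,-18.8,-14.1,-0.1,10,-18.8,-14.1,-0.1,10,-18.8,-14.1,-0.1,10,-18.8,-14.1,-0.1,10,-18.8,-14.1,-0.1,10,-18.8,-14.1,-0.1,10,-18.8,-14.1,-0.1,10,-18.8,-14.1,-0.1,10,-18.8,-14.1,-0.1,10,-18.8,-14.1,-0.1,10,-18.8,-14.1,-0.1,10,-18.8,-14.1,-0.1,10,-18.8,-14.1,-0.1,10]' 0
cat >> h.py <<'E'
def wlook(names,fn):
    i=imaging.camera_info('wrist'); im=imaging.read_camera('wrist'); cv2.imwrite(fn,im[:,:,::-1])
    for n in names:
        for d in imaging.silhouettes('wrist',n)[:3]:
            m=d['mask']; b=cv2.boundingRect(cv2.findNonZero(m.astype(np.uint8)))
            if m.sum()<50: continue
            x,f=fit(n,[(m,i)]); print(n,'p%.2f'%d['p'],'box',b,'fit',np.round(x,4),'c%.3f'%f)
E
python3 - <<'E'
from h import *
wlook(['stick','round_board','long_board','rusk'],'pics/w1.png')
go(.565,-.131,.2,.185)
E
```

```text
time: 2.92
eef_pos: [0.5564, 0.1222, 0.1997]
tcp_rot: [0.588, 0.809, 0.0, -0.0]
contact_force: [0.3, 0.0, 0.4]
opening: 0.999
stick p0.73 box (258, 156, 127, 45) fit [0.557  0.1149 0.4006] c0.072
round_board p0.90 box (257, 106, 126, 125) fit [0.5551 0.1191 0.1963] c0.024
round_board p0.89 box (386, 197, 120, 102) fit [0.7554 0.0631 0.1458] c0.066
long_board p0.66 box (218, 297, 132, 50) fit [ 0.5868 -0.1293  3.329 ] c0.425
long_board p0.59 box (0, 338, 38, 48) fit [ 0.1683 -0.3815  1.0672] c0.849
rusk p0.76 box (254, 319, 45, 21) fit [ 0.571  -0.133   0.2072] c0.668
q6 would be -0.41
units x -9.71 y -2.78 z -0.01 turn 1.45 | t=3.17 pos [0.5568 0.1213 0.1997] yawdeg 17.8 open 0.999 q6 -0.27 F [ 0.7 -0.5 -0.7]
```

View pics/w1.png

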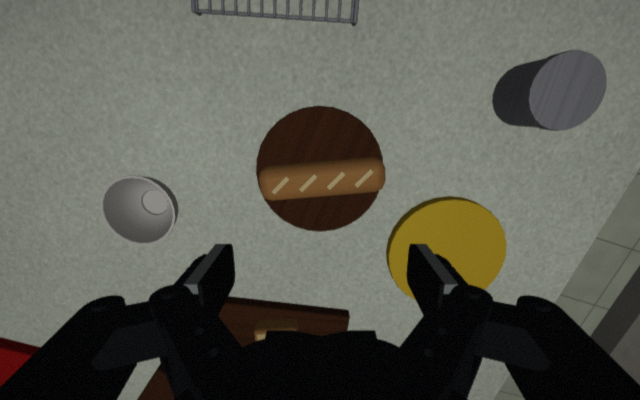

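The dark round board is at (320,168) with the stick across it at (322,178). The yellow look-alike is at (447,250). On to the long board.

```bash
python3 -m creep '[-9.7,-2.8,0,1.4,-9.7,-2.8,0,1.4,-9.7,-2.8,0,1.4,-9.7,-2.8,0,1.4,-9.7,-2.8,0,1.4,-9.7,-2.8,0,1.4,-9.7,-2.8,0,1.4,-9.7,-2.8,0,1.4,-9.7,-2.8,0,1.4,-9.7,-2.8,0,1.4]' 0
python3 - <<'E'
from h import *
wlook(['long_board','rusk'],'pics/w2.png')
go(.460,-.334,.2,-.28)
E
```

```text
time: 4.0
eef_pos: [0.5644, -0.1302, 0.1995]
tcp_rot: [0.637, 0.771, 0.0, -0.0]
contact_force: [-0.0, -0.2, -0.3]
opening: 1.001
long_board p0.96 box (237, 135, 173, 73) fit [ 0.5667 -0.1327  3.3277] c0.012
long_board p0.88 box (0, 221, 136, 83) fit [ 0.2588 -0.3306  3.1299] c0.187
long_board p0.17 box (102, 0, 92, 48) fit [ 0.3667 -0.0845  1.8045] c0.778
rusk p0.80 box (299, 145, 58, 59) fit [ 0.5728 -0.13    0.3776] c0.031
q6 would be -0.35
units x -7.22 y -5.65 z -0.01 turn 5.39 | t=4.15 pos [ 0.5645 -0.1299  0.1996] yawdeg 10.9 open 1.001 q6 -0.59 F [-0.   0.5 -0.2]
```

View pics/w2.png

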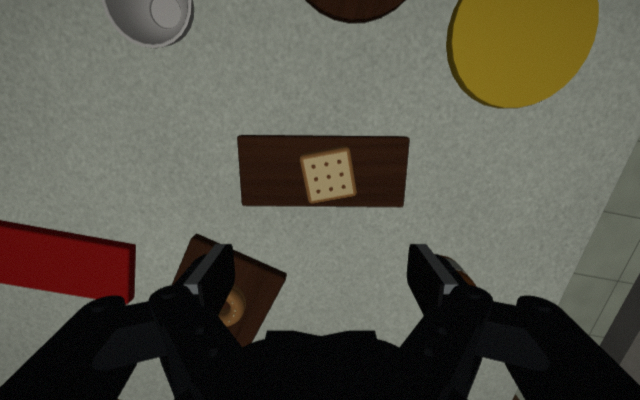

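The dark long board is at (323,171) with the rusk at (328,176). The red one is at the left edge. On to the square board.

```bash
python3 -m creep '[-7.2,-5.6,0,5.4,-7.2,-5.6,0,5.4,-7.2,-5.6,0,5.4,-7.2,-5.6,0,5.4,-7.2,-5.6,0,5.4,-7.2,-5.6,0,5.4,-7.2,-5.6,0,5.4,-7.2,-5.6,0,5.4,-7.2,-5.6,0,5.4]' 0
python3 - <<'E'
from h import *
wlook(['square_board','ring'],'pics/w3.png')
go(.460,-.334,.2,-.28)
E
```

```text
time: 4.9
eef_pos: [0.4611, -0.3332, 0.1996]
tcp_rot: [0.799, 0.601, 0.0, -0.0]
contact_force: [0.8, -0.3, 0.7]
opening: 0.999
square_board p0.93 box (262, 115, 118, 112) fit [ 0.4592 -0.3367  1.2905] c0.014
ring p0.60 box (298, 147, 54, 54) fit [ 0.4646 -0.3348  0.0178] c0.046
q6 would be -0.35
units x -0.06 y -0.04 z -0.02 turn -0.01 | t=5.05 pos [ 0.4614 -0.333   0.1996] yawdeg -16.1 open 1.002 q6 -0.52 F [-0.1  0.3 -0.6]
```

View pics/w3.png

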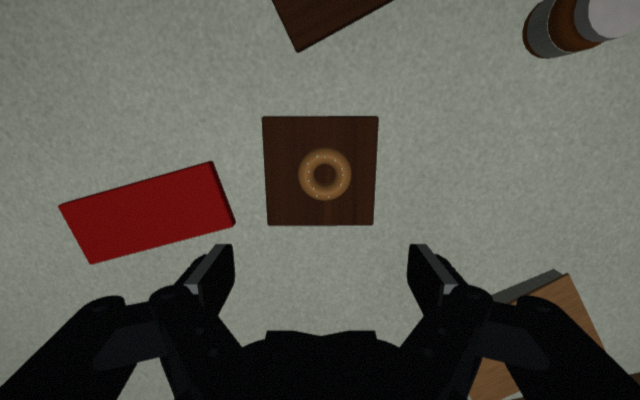

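The ring is centred at (325,174) on the dark square board. It is a single ring, and no tray rings are in view. Descending.

Run:
```python
from h import *
go(.4645,-.335,.019)
```

```text
units x -0.04 y 0.14 z 7.22 turn 0.00 | t=5.05 pos [ 0.4614 -0.333   0.1996] yawdeg -16.1 open 1.002 q6 -0.52 F [-0.1  0.3 -0.6]
```

```bash
python3 -m creep '[0,0.14,2,0,0,0.14,3.5,0,0,0.14,5,0,0,0.14,6.2,0,0,0.14,6.8,0,0,0.14,7.2,0,0,0.14,7.2,0,0,0.14,7.2,0]' 0 && python3 -m creep '[0,0,0,0,0,0,0,0,0,0,0,0,0,0,0,0,0,0,0,0,0,0,0,0,0,0,0,0,0,0,0,0,0,0,0,0,0,0,0,0]' 255 40
python3 - <<'E'
from h import *
im=imaging.read_camera('wrist'); cv2.imwrite('pics/w4.png',im[:,:,::-1]); go(.4645,-.335,.2)
E
```

```text
time: 5.72
eef_pos: [0.4647, -0.3353, 0.0202]
tcp_rot: [0.799, 0.601, 0.0, 0.0]
contact_force: [0.7, -0.1, 0.2]
opening: 1.0
time: 6.55
eef_pos: [0.4639, -0.3354, 0.0196]
tcp_rot: [0.8, 0.6, -0.0, -0.0]
contact_force: [0.2, 0.2, -0.5]
opening: 0.0
units x 0.02 y 0.02 z -7.22 turn 0.00 | t=6.60 pos [ 0.4639 -0.3354  0.0195] yawdeg -16.2 open -0.002 q6 -0.52 F [-1.4 -1.   0.4]
```

View pics/w4.png

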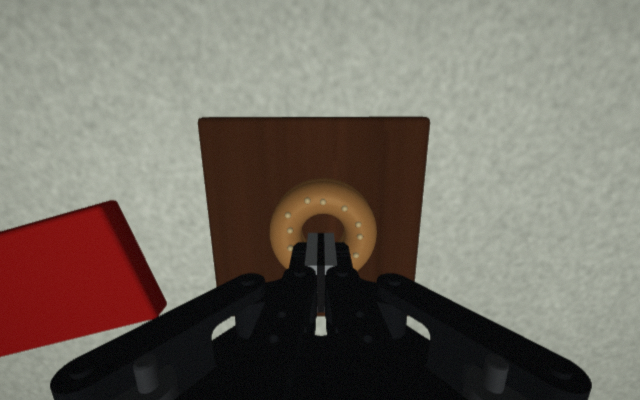

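The jaws closed to 0 and slid over the ring's rounded top into its hole. The open pads sit 13 mm back, so I was too high. Going up, opening and looking again before trying lower.

```bash
python3 -m creep '[0,0,-1.5,0,0,0,-3,0,0,0,-4,0,0,0,-4,0,0,0,-4,0]' && python3 -m creep '[0,0,-1,0,0,0,-2,0,0,0,-3.2,0,0,0,-3.2,0,0,0,-3.2,0,0,0,-3.2,0,0,0,-3.2,0,0,0,-3.2,0]' 0
python3 - <<'E'
from h import *
wlook(['square_board','ring'],'pics/w5.png')
E
```

```text
time: 7.02
eef_pos: [0.465, -0.3365, 0.122]
tcp_rot: [0.8, 0.6, 0.0, 0.002]
contact_force: [-0.4, -0.9, -0.9]
opening: -0.004
time: 7.68
eef_pos: [0.463, -0.3345, 0.1971]
tcp_rot: [0.8, 0.6, -0.0, -0.002]
contact_force: [-0.7, 0.3, -0.2]
opening: 0.998
square_board p0.64 box (260, 116, 117, 111) fit [ 0.4586 -0.3378  1.2898] c0.009
ring p0.65 box (297, 147, 54, 54) fit [ 0.4644 -0.3353 -0.0204] c0.059
```

View pics/w5.png

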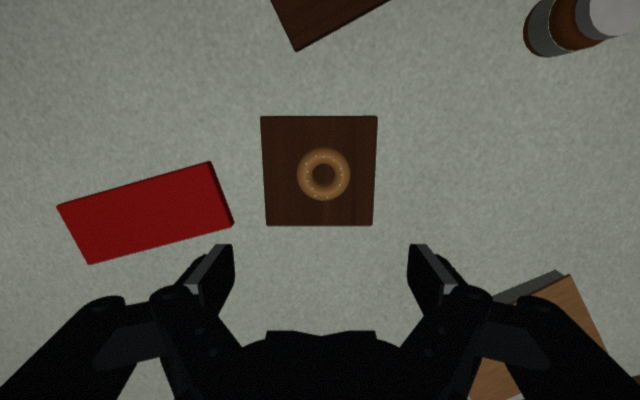

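```bash
python3 - <<'E'
from h import *
go(.4645,-.335,.010)
E
python3 -m creep '[0.05,0,2,0,0.05,0,3.5,0,0.05,0,5,0,0.05,0,6.2,0,0.05,0,7,0,0.05,0,7.3,0,0.05,0,7.45,0,0.05,0,7.45,0,0.05,0,7.45,0]' 0 && python3 -m creep '[0,0,0,0,0,0,0,0,0,0,0,0,0,0,0,0,0,0,0,0,0,0,0,0]' 100 40
python3 - <<'E'
from h import *
im=imaging.read_camera('wrist'); cv2.imwrite('pics/w6.png',im[:,:,::-1]); go(.4645,-.335,.2)
E
```

```text
units x 0.01 y 0.04 z 7.53 turn 0.00 | t=7.83 pos [ 0.4635 -0.3351  0.1984] yawdeg -16.2 open 1.000 q6 -0.52 F [-0.1  0.3  0.8]
time: 8.58
eef_pos: [0.4654, -0.3353, 0.0151]
tcp_rot: [0.8, 0.6, 0.0, 0.002]
contact_force: [0.3, 0.5, 0.1]
opening: 0.999
time: 9.08
eef_pos: [0.4643, -0.3343, 0.0136]
tcp_rot: [0.8, 0.6, 0.0, 0.0]
contact_force: [0.4, 0.4, -0.7]
opening: 0.604
units x -0.03 y 0.02 z -7.46 turn 0.00 | t=9.13 pos [ 0.4643 -0.3343  0.0135] yawdeg -16.2 open 0.604 q6 -0.52 F [-1.4  0.5  0.6]
```

View pics/w6.png

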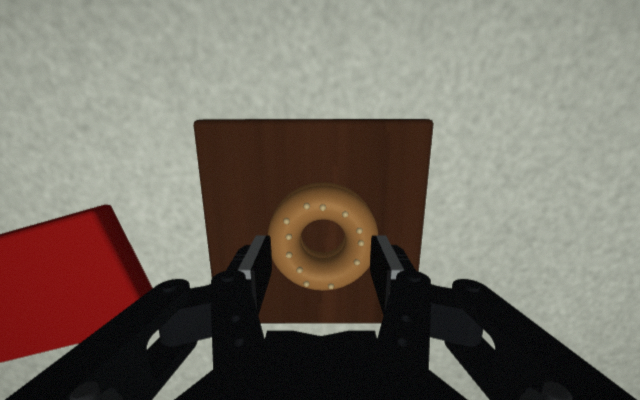

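```bash
python3 -m creep '[0,0,0,0,0,0,0,0,0,0,0,0,0,0,0,0]' 125 40
python3 - <<'E'
from h import *
for n in ['wrist','side']:
    im=imaging.read_camera(n); 
    if n=='side': im=cv2.resize(im[230:350,270:430],None,fx=5,fy=5,interpolation=2)
    else: im=cv2.resize(im[100:350,170:470],None,fx=2.4,fy=2.4,interpolation=2)
    cv2.imwrite(f'pics/{n}7.png',im[:,:,::-1])
E
```

```text
time: 9.47
eef_pos: [0.4642, -0.3342, 0.0133]
tcp_rot: [0.8, 0.6, -0.0, -0.0]
contact_force: [0.8, -0.7, -0.4]
opening: 0.514
```

View pics/wrist7.png

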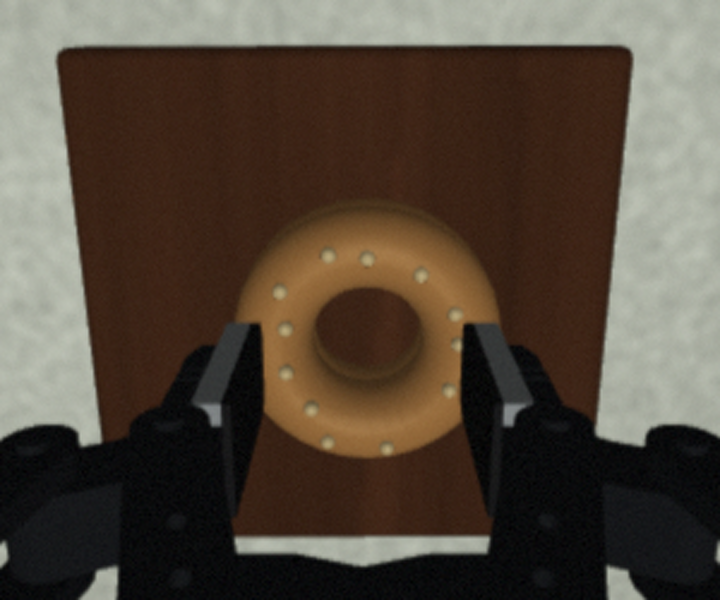

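View pics/side7.png

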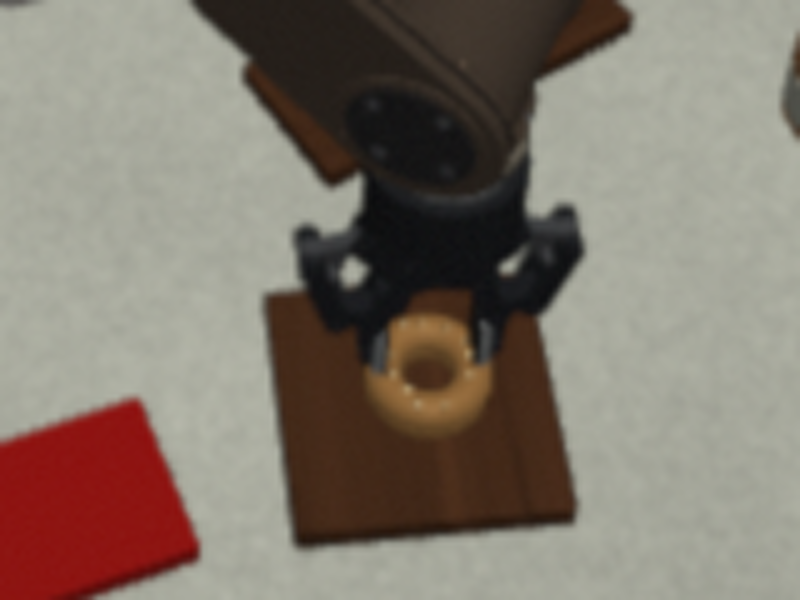

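Run:
```python
from h import *
s=ctrl.get_state();Rm=R.from_quat(s['tcp_rot']).as_matrix()
iw=imaging.camera_info('wrist');js=imaging.camera_info('side')
def P(i):
    Ri=R.from_quat(i['attitude']).as_matrix().T
    return i['intrinsics']@np.c_[Ri,-Ri@i['origin']]
for a,b in [((279,235),(345.6,304.4)),((362.5,235),(366.6,302.4))]:
    X=cv2.triangulatePoints(P(iw),P(js),np.array(a,float),np.array(b,float))[:,0];X=X[:3]/X[3]
    print(X,(X-s['eef_pos'])@Rm)
print(proj(s['eef_pos'][None]+np.array([[0,sy*.022,-bb] for sy in(-1,1) for bb in(0,.013,.036)])@Rm.T,js))
```

```text
[ 0.4413674  -0.32637877  0.0345168 ] [ 0.00116603 -0.0241736  -0.02117449]
[ 0.4910105  -0.34065775  0.03510189] [ 0.00131885  0.02748198 -0.02176295]
[[346.11178697 309.22008786]
 [346.33374644 306.47337633]
 [346.73477296 301.5107398 ]
 [363.40474536 307.75612679]
 [363.75653631 305.00496529]
 [364.39210452 300.03453966]]
```

```bash
python3 -m creep '[0,0,0,0,0,0,0,0,0,0,0,0,0,0,0.1,0]' 40 40;python3 -m creep '[0,0,0.2,0,0,0,0.3,0,0,0,0.3,0]' - 40;  python3 - <<'E'
from h import *
for n in ['wrist','side']:
    im=imaging.read_camera(n); 
    if n=='side': im=cv2.resize(im[270:330,310:390],None,fx=10,fy=10,interpolation=2)
    else: im=cv2.resize(im[100:350,170:470],None,fx=2.4,fy=2.4,interpolation=2)
    cv2.imwrite(f'pics/{n}8.png',im[:,:,::-1])
go(.4645,-.335,.01)
E
```

```text
time: 9.9
eef_pos: [0.4646, -0.3346, 0.0113]
tcp_rot: [0.8, 0.6, 0.0, 0.001]
contact_force: [-0.2, 0.4, -0.1]
opening: 0.842
time: 10.15
eef_pos: [0.4636, -0.3336, 0.0022]
tcp_rot: [0.8, 0.6, -0.0, -0.001]
contact_force: [-0.6, -0.9, -0.3]
opening: 0.84
units x -0.03 y 0.03 z -0.28 turn 0.00 | t=10.25 pos [ 0.464  -0.334   0.0029] yawdeg -16.2 open 0.841 q6 -0.52 F [ 0.6 -0.1  0.6]
```

View pics/wrist8.png

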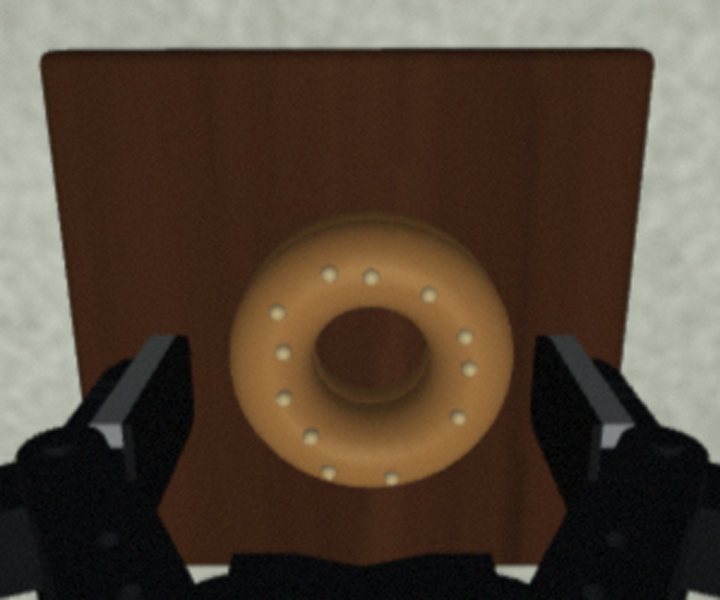

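View pics/side8.png

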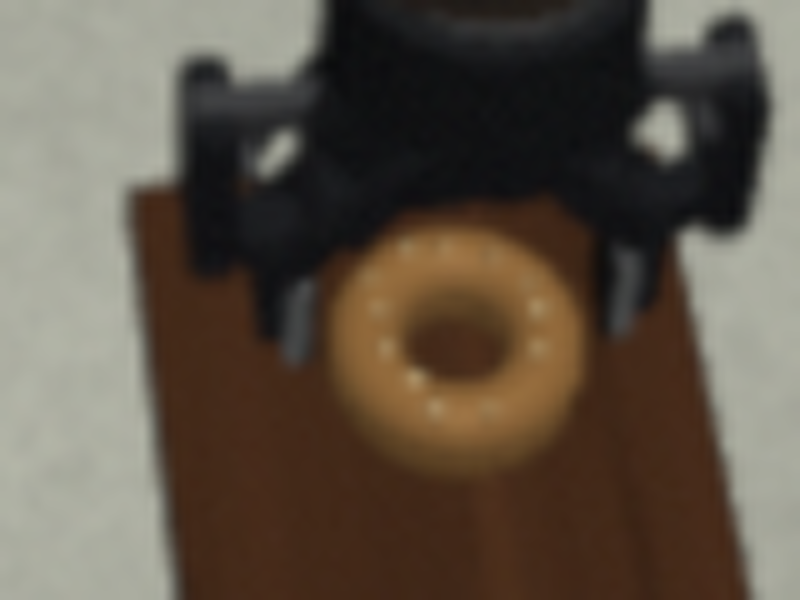

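Run:
```python
from h import *
s=ctrl.get_state();Rm=R.from_quat(s['tcp_rot']).as_matrix()
iw=imaging.camera_info('wrist');js=imaging.camera_info('side')
def P(i):
    Ri=R.from_quat(i['attitude']).as_matrix().T
    return i['intrinsics']@np.c_[Ri,-Ri@i['origin']]
for a,b in [((246,240.4),(339.7,306.2)),((397,240.4),(372,303.3))]:
    X=cv2.triangulatePoints(P(iw),P(js),np.array(a,float),np.array(b,float))[:,0];X=X[:3]/X[3]
    print(X,(X-s['eef_pos'])@Rm)
# ring from wrist/side: outer equator
c=np.array([.4645,-.335])
for z in (.031,): print(proj(np.array([[*c,z],[*c,.044]]),iw),proj(np.array([[*c,z],[*c,.044]]),js))
Q=M['ring']+[.4645,-.335,.018]
print(proj(Q,js).min(0),proj(Q,js).max(0),proj(Q,iw).min(0),proj(Q,iw).max(0))
```

```text
[ 0.42610978 -0.32305303  0.03070252] [-3.16801578e-05 -3.95179927e-02 -2.77313589e-02]
[ 0.50532734 -0.34543705  0.02984322] [ 0.00060139  0.04279944 -0.02692907]
[[322.74892434 243.45049221]
 [322.94289629 254.36508238]] [[355.37523426 304.95425707]
 [355.66961809 302.14896908]]
[342.36359061 291.16910677] [368.62553728 319.0114993 ] [260.74563002 182.22102771] [385.04893283 307.46659935]
```

```bash
python3 -m creep '[0,0,0.15,0,0,0,0.15,0]';python3 -m creep '[0,0,0.1,0,0,0,0.1,0]'
```

```text
time: 10.42
eef_pos: [0.464, -0.334, -0.0009]
tcp_rot: [0.8, 0.6, -0.0, -0.0]
contact_force: [0.6, -0.2, 0.1]
opening: 0.841
time: 10.58
eef_pos: [0.4641, -0.3341, -0.0033]
tcp_rot: [0.8, 0.6, -0.0, -0.0]
contact_force: [-0.5, 0.3, -0.1]
opening: 0.844
```

```bash
python3 -m creep '[0,0,0,0,0,0,0,0,0,0,0,0,0,0,0,0,0,0,0,0]' 130 40;  python3 - <<'E'
from h import *
for n in ['wrist','side']:
    im=imaging.read_camera(n); 
    if n=='side': im=cv2.resize(im[270:330,310:390],None,fx=10,fy=10,interpolation=2)
    else: im=cv2.resize(im[100:350,170:470],None,fx=2.4,fy=2.4,interpolation=2)
    cv2.imwrite(f'pics/{n}9.png',im[:,:,::-1])
E
```

```text
time: 11.0
eef_pos: [0.4645, -0.3345, -0.0026]
tcp_rot: [0.8, 0.6, 0.0, 0.0]
contact_force: [-0.3, 0.0, 2.0]
opening: 0.73
```

View pics/wrist9.png

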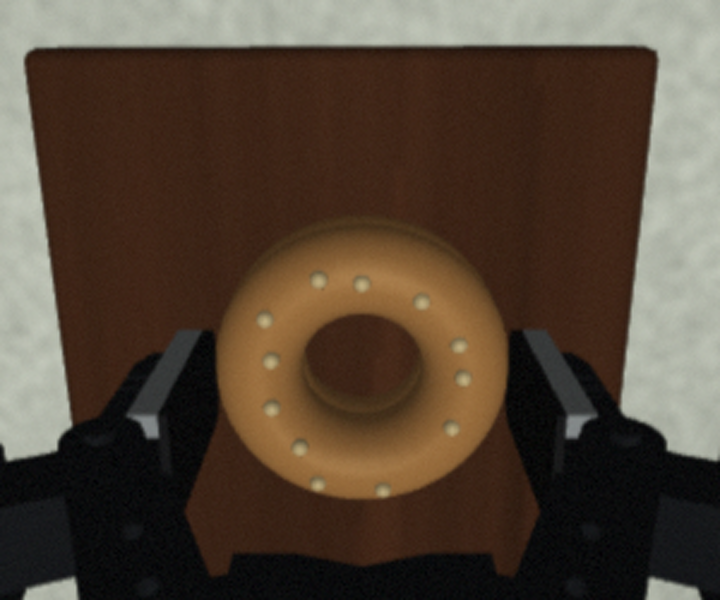

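View pics/side9.png

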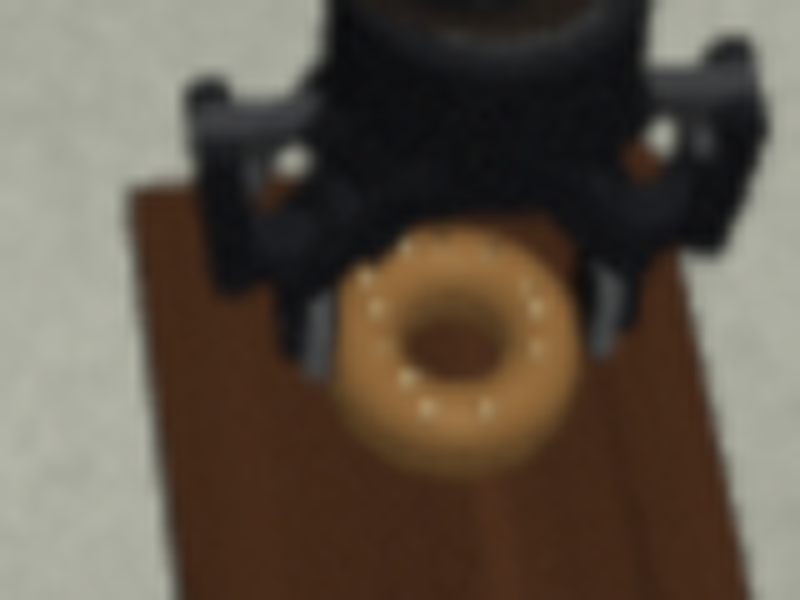

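Gripped: the opening stalled at 0.73, about 62 mm. So the reported TCP runs about 15–20 mm deeper than the actual finger ends. Lifting.

```bash
python3 -m creep '[0,0,-0.5,0,0,0,-1,0,0,0,-2,0,0,0,-3.2,0,0,0,-4.4,0,0,0,-5.6,0,0,0,-6.4,0,0,0,-6.4,0]' - 50;  python3 - <<'E'
from h import *
wlook(['square_board','rack'],'pics/w10.png')
go(.50,-.05,.16)
go(.437,.3375,.16,.245)
E
```

```text
time: 11.77
eef_pos: [0.4669, -0.3368, 0.1648]
tcp_rot: [0.8, 0.6, 0.001, 0.006]
contact_force: [2.3, -0.7, 0.2]
opening: 0.724
square_board p0.61 box (247, 114, 130, 121) fit [ 0.4583 -0.3377  1.2886] c0.083
units x 11.30 y -1.78 z -0.13 turn 0.00 | t=11.92 pos [ 0.4638 -0.3337  0.1568] yawdeg -16.2 open 0.722 q6 -0.52 F [ 0.5 -1.  -1.3]
q6 would be 0.41
units x 25.48 y -8.53 z -0.13 turn -6.05 | t=11.92 pos [ 0.4638 -0.3337  0.1568] yawdeg -16.2 open 0.722 q6 -0.52 F [ 0.5 -1.  -1.3]
```

View pics/w10.png

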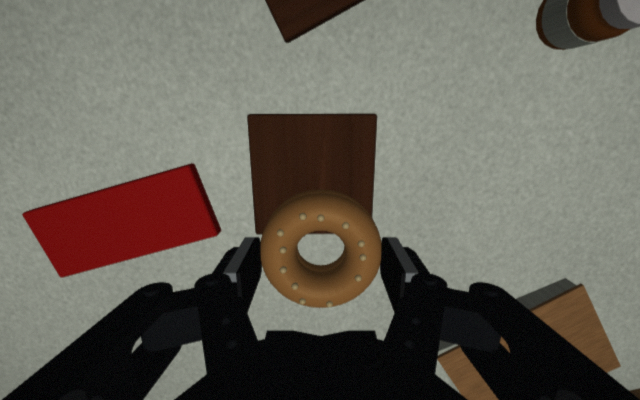

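```bash
python3 -m creep '[1.2,-0.4,0,0,25.5,-8.5,0,-6,25.5,-8.5,0,-6,25.5,-8.5,0,-6,25.5,-8.5,0,-6,25.5,-8.5,0,-6,25.5,-8.5,0,-6,25.5,-8.5,0,-6,25.5,-8.5,0,-6,25.5,-8.5,0,-6,25.5,-8.5,0,-6,25.5,-8.5,0,-6,25.5,-8.5,0,-6,25.5,-8.5,0,-6,25.5,-8.5,0,-6,25.5,-8.5,0,-6,25.5,-8.5,0,-6,25.5,-8.5,0,-6,25.5,-8.5,0,-6,25.5,-8.5,0,-6]';  python3 - <<'E'
from h import *
wlook(['rack'],'pics/w11.png')
go(.437,.3375,.0,.245)
E
```

```text
time: 13.58
eef_pos: [0.4374, 0.336, 0.1553]
tcp_rot: [0.617, 0.787, -0.002, -0.001]
contact_force: [-0.6, -0.2, -0.7]
opening: 0.719
rack p0.97 box (235, 111, 174, 127) fit [0.4381 0.3357 3.3938] c0.015
q6 would be 0.41
units x 0.08 y -0.03 z 6.25 turn -0.07 | t=13.68 pos [0.4381 0.3357 0.1563] yawdeg 13.7 open 0.725 q6 0.23 F [-0.5  0.3 -0.5]
```

View pics/w11.png

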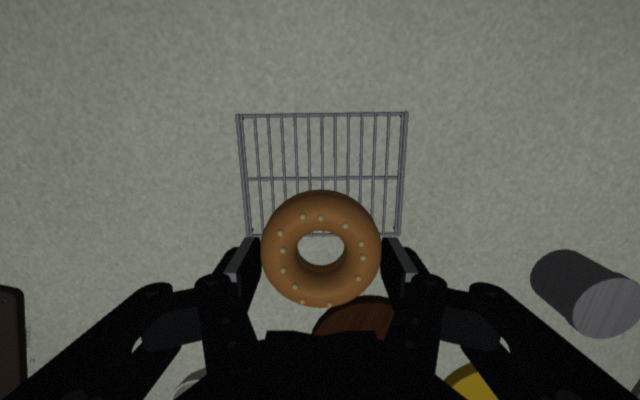

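The rack is at (322,175). The ring is held level, with the tool over the rack centre. Lowering and releasing.

```bash
python3 -m creep '[0.04,0,1.5,0,0.04,0,3,0,0.04,0,4.5,0,0.04,0,5.5,0,0.04,0,6,0,0.04,0,6.2,0,0.04,0,6.3,0,0.04,0,6.3,0,0.04,0,6.3,0]' && python3 -m creep '[0,0,0,0,0,0,0,0,0,0,0,0,0,0,0,0,0,0,0,0]' 20
python3 - <<'E'
from h import *
im=imaging.read_camera('wrist'); cv2.imwrite('pics/w12.png',im[:,:,::-1]); go(.437,.3375,.2)
E
```

```text
time: 14.43
eef_pos: [0.4398, 0.3389, 0.0017]
tcp_rot: [0.617, 0.787, 0.002, 0.001]
contact_force: [0.4, -0.6, -0.4]
opening: 0.725
time: 14.85
eef_pos: [0.4382, 0.3384, -0.0]
tcp_rot: [0.617, 0.787, 0.0, 0.0]
contact_force: [-0.5, -0.7, 0.4]
opening: 0.923
units x -0.02 y -0.05 z -8.01 turn 0.00 | t=14.90 pos [ 4.381e-01  3.383e-01 -2.000e-04] yawdeg 13.8 open 0.923 q6 0.23 F [ 1.1 -0.5 -0.7]
```

View pics/w12.png

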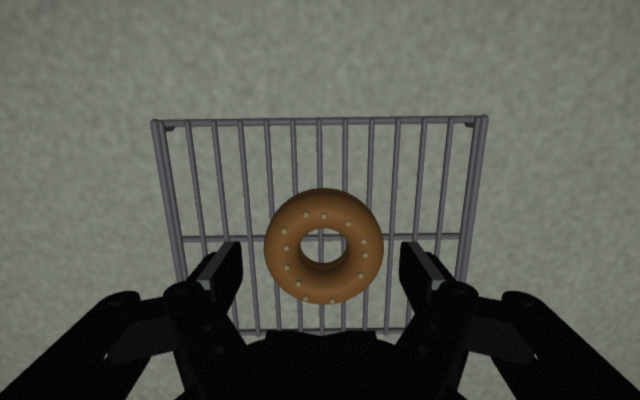

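The ring lies on the rack at (324,245), free of the open pads. Going for the rusk.

```bash
python3 -m creep '[0,0,-1,0,0,0,-2.4,0,0,0,-4,0,0,0,-5.5,0,0,0,-7,0,0,0,-8,0,0,0,-8,0,0,0,-8,0]' 0
python3 - <<'E'
from h import *
wlook(['ring','rack'],'pics/w13.png')
go(.5728,-.130,.2,.378)
E
```

```text
time: 15.57
eef_pos: [0.4391, 0.3388, 0.2019]
tcp_rot: [0.617, 0.787, 0.002, 0.001]
contact_force: [-0.3, 1.1, -0.7]
opening: 0.999
ring p0.62 box (294, 147, 53, 53) fit [0.439  0.338  0.1771] c0.058
rack p0.82 box (243, 114, 151, 112) fit [0.4379 0.3357 0.2549] c0.017
q6 would be -0.6
units x -19.46 y 0.82 z -0.10 turn -1.58 | t=15.72 pos [0.4369 0.3376 0.1974] yawdeg 13.8 open 0.998 q6 0.23 F [ 0.1  0.2 -0.2]
```

```bash
python3 -m creep '[-19.5,0.8,0,-1.6,-19.5,0.8,0,-1.6,-19.5,0.8,0,-1.6,-19.5,0.8,0,-1.6,-19.5,0.8,0,-1.6,-19.5,0.8,0,-1.6,-19.5,0.8,0,-1.6,-19.5,0.8,0,-1.6,-19.5,0.8,0,-1.6,-19.5,0.8,0,-1.6,-19.5,0.8,0,-1.6,-19.5,0.8,0,-1.6,-19.5,0.8,0,-1.6,-19.5,0.8,0,-1.6,-19.5,0.8,0,-1.6,-19.5,0.8,0,-1.6]'
python3 - <<'E'
from h import *
wlook(['rusk','long_board'],'pics/w14.png')
go(.5728,-.130,-.002,.378)
E
```

```text
time: 17.05
eef_pos: [0.5728, -0.129, 0.1984]
tcp_rot: [0.56, 0.828, -0.0, -0.001]
contact_force: [0.5, 0.2, 0.2]
opening: 1.0
rusk p0.61 box (296, 149, 52, 52) fit [ 0.5735 -0.1314  0.3805] c0.048
long_board p0.85 box (0, 168, 110, 100) fit [ 0.3018 -0.3303 -0.0205] c0.372
long_board p0.71 box (230, 120, 176, 100) fit [ 0.5672 -0.1325  0.1812] c0.016
q6 would be -0.6
units x -0.03 y -0.03 z 8.06 turn 0.05 | t=17.20 pos [ 0.5734 -0.1291  0.1995] yawdeg 21.9 open 0.995 q6 -0.78 F [0.2 0.8 0.5]
```

View pics/w14.png

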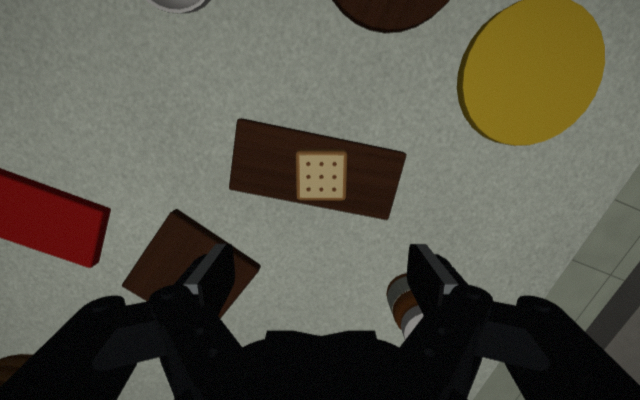

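```bash
python3 -m creep '[-0.06,-0.03,1.5,0,-0.06,-0.03,3,0,-0.06,-0.03,4.5,0,-0.06,-0.03,6,0,-0.06,-0.03,7.2,0,-0.06,-0.03,7.8,0,-0.06,-0.03,8.1,0,-0.06,-0.03,8.1,0,-0.06,-0.03,8.1,0]' 0 && python3 -m creep '[0,0,0,0,0,0,0,0,0,0,0,0,0,0,0,0,0,0,0,0]' 130 50
python3 - <<'E'
from h import *
im=imaging.read_camera('wrist'); cv2.imwrite('pics/w15.png',im[:,:,::-1]); go(.437,.3375,.2)
E
```

```text
time: 17.95
eef_pos: [0.5742, -0.132, -0.0019]
tcp_rot: [0.56, 0.828, 0.0, 0.001]
contact_force: [1.0, -0.4, 0.7]
opening: 0.997
time: 18.37
eef_pos: [0.5754, -0.1329, -0.0003]
tcp_rot: [0.561, 0.828, 0.0, 0.002]
contact_force: [0.2, -0.6, 6.5]
opening: 0.681
units x 19.53 y 1.84 z -8.01 turn 0.00 | t=18.42 pos [ 5.755e-01 -1.329e-01 -3.000e-04] yawdeg 21.8 open 0.678 q6 -0.78 F [-0.   0.7  6.5]
```

View pics/w15.png

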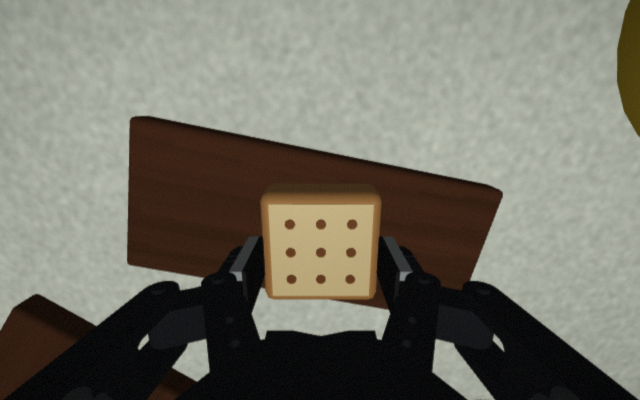

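```bash
python3 -m creep '[0,0,-0.4,0,0,0,-1,0,0,0,-2.2,0,0,0,-3.6,0,0,0,-5,0,0,0,-6,0,0,0,-6.5,0,0,0,-6.5,0]'
python3 - <<'E'
from h import *
im=imaging.read_camera('wrist'); cv2.imwrite('pics/w16.png',im[:,:,::-1])
go(.458,-.3385,.165,-.28)
E
```

```text
time: 19.08
eef_pos: [0.5754, -0.133, 0.1639]
tcp_rot: [0.561, 0.828, 0.001, 0.004]
contact_force: [0.8, -0.4, -0.9]
opening: 0.676
q6 would be -0.36
units x -5.94 y -7.37 z -0.16 turn 7.56 | t=19.13 pos [ 0.5739 -0.1324  0.1609] yawdeg 21.8 open 0.680 q6 -0.78 F [ 0.7 -0.  -1.3]
```

View pics/w16.png

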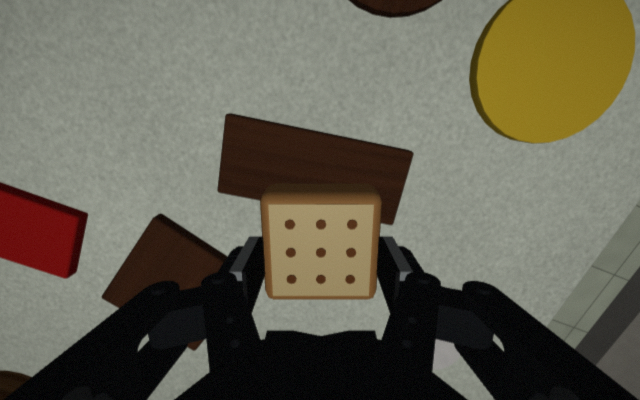

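The rusk is held level at (321,250), and the long board is now empty. On to the square board.

```bash
python3 -m creep '[-0.6,-0.7,0,0.8,-5.9,-7.4,0,7.6,-5.9,-7.4,0,7.6,-5.9,-7.4,0,7.6,-5.9,-7.4,0,7.6,-5.9,-7.4,0,7.6,-5.9,-7.4,0,7.6,-5.9,-7.4,0,7.6,-5.9,-7.4,0,7.6,-5.9,-7.4,0,7.6,-5.9,-7.4,0,7.6]'
python3 - <<'E'
from h import *
i=imaging.camera_info('wrist');p=ctrl.get_state()
wlook(['square_board'],'pics/w17.png')
for d in imaging.silhouettes('wrist','rusk')[:2]:
    print(d['p'],d['uv'],fit('rusk',[(d['mask'],i)],z0=p['eef_pos'][2]+.02),p['eef_pos'])
go(.458,-.3385,-.0015,-.28)
E
```

```text
time: 20.05
eef_pos: [0.4568, -0.336, 0.1586]
tcp_rot: [0.799, 0.601, 0.0, -0.001]
contact_force: [0.7, -0.1, -1.4]
opening: 0.683
square_board p0.64 box (257, 112, 133, 122) fit [ 0.4588 -0.3367  1.2921] c0.306
0.66 [320.4, 239.1] (array([ 0.45583175, -0.33413635,  1.28972639]), np.float64(0.09923523826013392)) [ 0.45684286 -0.33604382  0.15863241]
q6 would be -0.36
units x -0.06 y 0.06 z 6.44 turn -0.01 | t=20.20 pos [ 0.457  -0.3367  0.1595] yawdeg -16.1 open 0.679 q6 -0.53 F [ 0.3  0.3 -0.8]
```

View pics/w17.png

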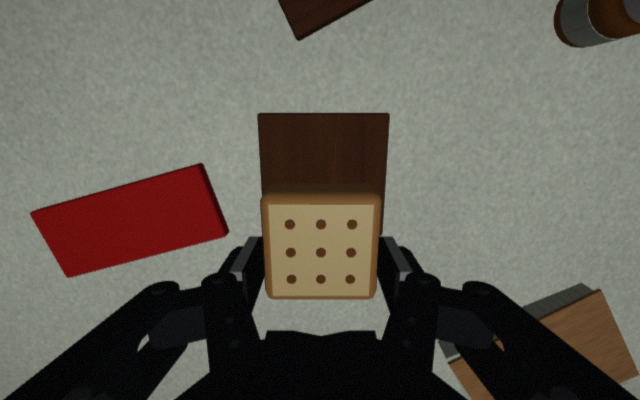

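```bash
python3 -m creep '[-0.06,0.06,1.5,0,-0.06,0.06,3,0,-0.06,0.06,4.5,0,-0.06,0.06,5.5,0,-0.06,0.06,6,0,-0.06,0.06,6.25,0,-0.06,0.06,6.35,0,-0.06,0.06,6.35,0,-0.06,0.06,6.35,0]' && python3 -m creep '[0,0,0,0,0,0,0,0,0,0,0,0,0,0,0,0,0,0,0,0]' 20 && python3 -m creep '[0,0,-1,0,0,0,-2.4,0,0,0,-4,0,0,0,-5.5,0,0,0,-7,0,0,0,-8,0,0,0,-8,0,0,0,-8,0]' 0
python3 - <<'E'
from h import *
wlook(['rusk','square_board'],'pics/w18.png')
go(.5575,.115,.2,.40+np.pi/2)
E
```

```text
time: 20.95
eef_pos: [0.4588, -0.3409, 0.003]
tcp_rot: [0.8, 0.6, 0.0, 0.002]
contact_force: [-0.3, 0.5, -0.0]
opening: 0.679
time: 21.37
eef_pos: [0.4576, -0.3399, 0.0013]
tcp_rot: [0.8, 0.6, 0.0, 0.0]
contact_force: [-0.7, -0.1, 0.1]
opening: 0.921
time: 22.03
eef_pos: [0.4583, -0.3405, 0.2034]
tcp_rot: [0.8, 0.6, 0.0, 0.002]
contact_force: [-1.2, 0.8, -1.1]
opening: 0.998
rusk p0.65 box (295, 143, 53, 53) fit [ 0.4595 -0.3377 -0.285 ] c0.027
square_board p0.65 box (262, 108, 116, 111) fit [ 0.4589 -0.3367  1.2877] c0.012
q6 would be 1.37
units x 18.56 y -1.19 z -0.06 turn 10.17 | t=22.18 pos [ 0.4565 -0.3387  0.1986] yawdeg -16.2 open 1.004 q6 -0.53 F [ 0.5 -1.  -0.2]
```

View pics/w18.png

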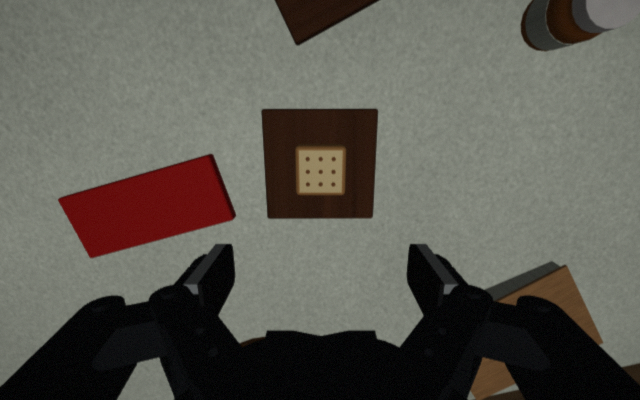

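The rusk is at (321,171), within 2 mm of the square board's centre and aligned. Now the stick.

```bash
python3 -m creep '[18.6,-1.2,0,10.2,18.6,-1.2,0,10.2,18.6,-1.2,0,10.2,18.6,-1.2,0,10.2,18.6,-1.2,0,10.2,18.6,-1.2,0,10.2,18.6,-1.2,0,10.2,18.6,-1.2,0,10.2,18.6,-1.2,0,10.2,18.6,-1.2,0,10.2,18.6,-1.2,0,10.2,18.6,-1.2,0,10.2,18.6,-1.2,0,10.2,18.6,-1.2,0,10.2,18.6,-1.2,0,10.2]'
python3 - <<'E'
from h import *
wlook(['stick','round_board'],'pics/w19.png')
go(.5575,.115,.001,.40+np.pi/2)
E
```

```text
time: 23.43
eef_pos: [0.5575, 0.1149, 0.199]
tcp_rot: [0.98, 0.198, -0.002, -0.0]
contact_force: [0.9, -1.2, -0.5]
opening: 1.002
stick p0.69 box (302, 105, 37, 126) fit [0.5588 0.1158 0.3967] c0.065
round_board p0.57 box (253, 104, 128, 124) fit [0.5548 0.119  0.0949] c0.015
q6 would be 1.37
units x -0.01 y -0.05 z 7.97 turn -0.05 | t=23.58 pos [0.5582 0.1139 0.2002] yawdeg -67.3 open 1.003 q6 1.20 F [ 0.  -0.1 -0.5]
```

View pics/w19.png

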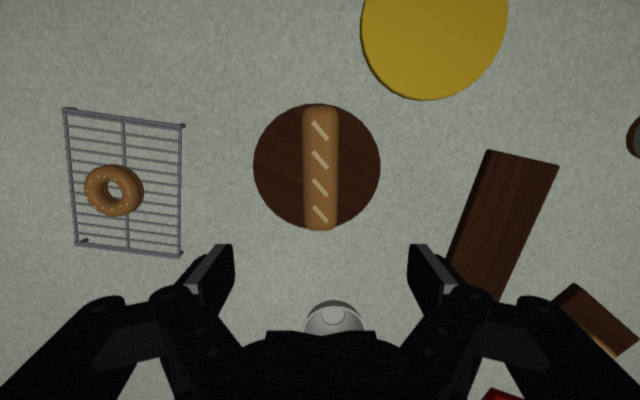

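```bash
python3 -m creep '[0.02,-0.05,1.5,0,0.02,-0.05,3,0,0.02,-0.05,4.5,0,0.02,-0.05,6,0,0.02,-0.05,7.2,0,0.02,-0.05,7.7,0,0.02,-0.05,7.9,0,0.02,-0.05,7.9,0,0.02,-0.05,7.9,0]' 0 && python3 -m creep '[0,0,0,0,0,0,0,0,0,0,0,0,0,0,0,0,0,0,0,0,0,0,0,0]' 180 50
python3 - <<'E'
from h import *
im=imaging.read_camera('wrist'); cv2.imwrite('pics/w20.png',im[:,:,::-1]); go(.437,.3375,.2)
E
```

```text
time: 24.33
eef_pos: [0.5603, 0.1162, 0.0053]
tcp_rot: [0.98, 0.197, 0.002, 0.0]
contact_force: [-0.0, 0.3, 0.1]
opening: 1.001
time: 24.83
eef_pos: [0.5598, 0.1166, 0.0049]
tcp_rot: [0.98, 0.198, 0.001, 0.0]
contact_force: [-0.4, 0.2, 6.3]
opening: 0.474
units x -1.10 y -10.05 z -7.80 turn 0.00 | t=24.88 pos [0.5597 0.1167 0.0049] yawdeg -67.2 open 0.473 q6 1.20 F [-1.2 -0.7  5.7]
```

View pics/w20.png

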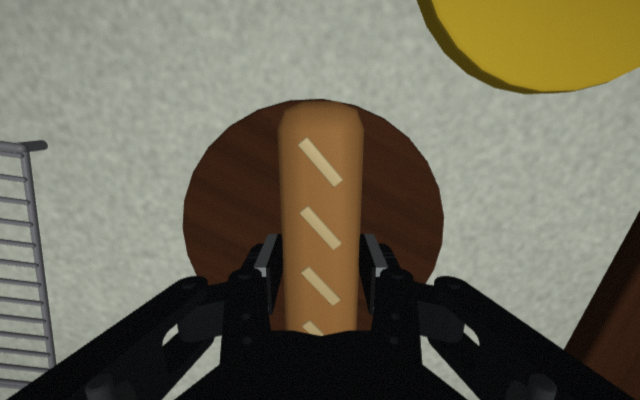

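```bash
python3 -m creep '[0,0,-0.4,0,0,0,-1,0,0,0,-2,0,0,0,-3.2,0,0,0,-4.4,0,0,0,-5.4,0,0,0,-6,0,0,0,-6,0,0,0,-6,0]' - 60
python3 - <<'E'
from h import *
im=imaging.read_camera('wrist'); cv2.imwrite('pics/w21.png',im[:,:,::-1])
go(.5685,-.1323,.155,.184+np.pi/2)
E
```

```text
time: 25.63
eef_pos: [0.5584, 0.1166, 0.1538]
tcp_rot: [0.98, 0.198, 0.0, 0.0]
contact_force: [-0.2, -0.0, -1.3]
opening: 0.473
q6 would be 1.16
units x -3.45 y 9.35 z -0.12 turn 2.45 | t=25.68 pos [0.5574 0.1166 0.1521] yawdeg -67.2 open 0.471 q6 1.20 F [ 0.4 -0.7 -1.8]
```

View pics/w21.png

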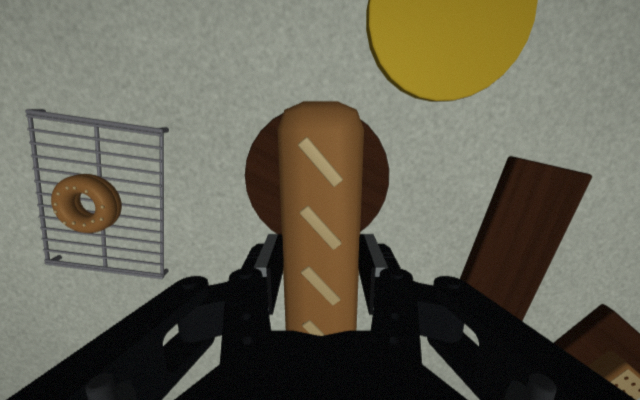

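The stick is lifted level, and the round board behind it is now empty. Moving to the long board.

```bash
python3 -m creep '[-0.4,0.8,0,0.3,-3.4,9.4,0,2.4,-3.4,9.4,0,2.4,-3.4,9.4,0,2.4,-3.4,9.4,0,2.4,-3.4,9.4,0,2.4,-3.4,9.4,0,2.4,-3.4,9.4,0,2.4,-3.4,9.4,0,2.4,-3.4,9.4,0,2.4,-3.4,9.4,0,2.4,-3.4,9.4,0,2.4]'
python3 - <<'E'
from h import *
wlook(['long_board'],'pics/w22.png')
go(.5685,-.1323,.0055,.184+np.pi/2)
E
```

```text
time: 26.68
eef_pos: [0.5708, -0.1314, 0.1527]
tcp_rot: [0.995, 0.095, -0.001, -0.0]
contact_force: [0.0, 0.7, -1.0]
opening: 0.471
long_board p0.66 box (277, 80, 89, 45) fit [ 0.5662 -0.1334  0.1928] c0.748
long_board p0.61 box (430, 368, 31, 23) fit [ 0.2272 -0.3728  3.602 ] c0.955
q6 would be 1.16
units x -0.10 y 0.00 z 5.91 turn 0.07 | t=26.78 pos [ 0.571  -0.1318  0.1532] yawdeg -79.1 open 0.472 q6 0.98 F [ 0.7  0.1 -0.9]
```

View pics/w22.png

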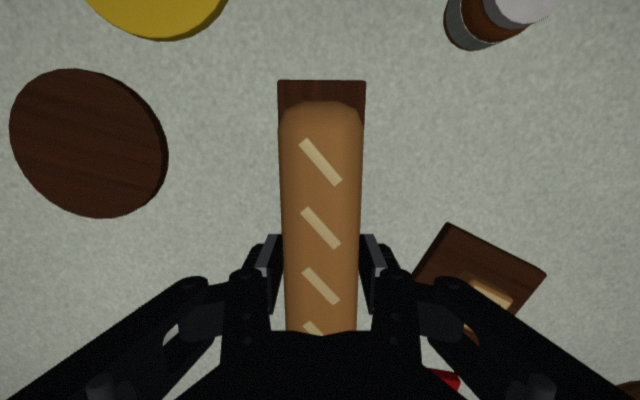

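```bash
python3 -m creep '[-0.1,0,1.5,0,-0.1,0,3,0,-0.1,0,4.2,0,-0.1,0,5,0,-0.1,0,5.5,0,-0.1,0,5.75,0,-0.1,0,5.88,0,-0.1,0,5.88,0,-0.1,0,5.88,0]' && python3 -m creep '[0,0,0,0,0,0,0,0,0,0,0,0,0,0,0,0,0,0,0,0]' 60 && python3 -m creep '[0,0,-1,0,0,0,-2.4,0,0,0,-4,0,0,0,-5.5,0,0,0,-7,0,0,0,-7.8,0,0,0,-7.8,0,0,0,-7.8,0]' 0
python3 - <<'E'
from h import *
wlook(['stick','long_board'],'pics/w23.png')
go(.438,.3375,.2,.24)
E
```

```text
time: 27.53
eef_pos: [0.57, -0.1339, 0.008]
tcp_rot: [0.996, 0.094, 0.001, 0.001]
contact_force: [-1.0, 0.9, -0.7]
opening: 0.465
time: 27.95
eef_pos: [0.569, -0.1336, 0.0069]
tcp_rot: [0.996, 0.094, 0.0, 0.0]
contact_force: [0.5, -0.3, -1.4]
opening: 0.767
time: 28.62
eef_pos: [0.5695, -0.1338, 0.2033]
tcp_rot: [0.996, 0.094, 0.002, 0.001]
contact_force: [-0.3, 0.4, -0.2]
opening: 1.002
stick p0.82 box (302, 109, 37, 124) fit [ 0.5682 -0.1348  0.1956] c0.065
stick p0.65 box (379, 207, 139, 103) fit [ 0.4688 -0.323  -1.0449] c0.487
long_board p0.75 box (281, 84, 77, 165) fit [ 0.5661 -0.1327  0.1823] c0.009
long_board p0.61 box (386, 336, 19, 11) fit [ 0.2215 -0.306   3.5088] c0.977
q6 would be 0.42
units x -1.56 y -19.45 z -0.05 turn -18.59 | t=28.77 pos [ 0.5673 -0.133   0.1988] yawdeg -79.2 open 1.001 q6 0.98 F [-0.5 -0.  -0.3]
```

View pics/w23.png

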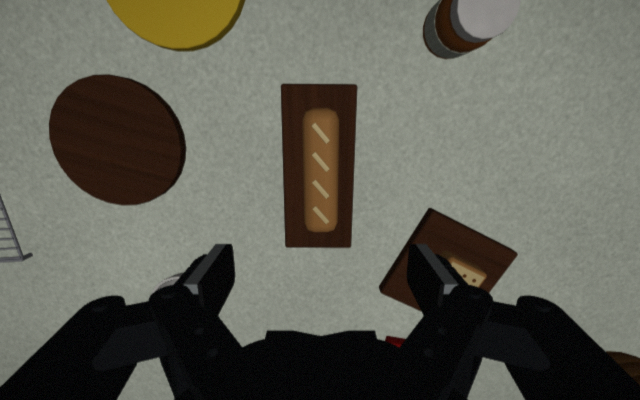

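The stick is at (320,170), about 3 mm from the long board's centre and aligned. Last, the ring from the rack.

```bash
python3 -m creep '[-1.5,-19.5,0,-18.6,-1.5,-19.5,0,-18.6,-1.5,-19.5,0,-18.6,-1.5,-19.5,0,-18.6,-1.5,-19.5,0,-18.6,-1.5,-19.5,0,-18.6,-1.5,-19.5,0,-18.6,-1.5,-19.5,0,-18.6,-1.5,-19.5,0,-18.6,-1.5,-19.5,0,-18.6,-1.5,-19.5,0,-18.6,-1.5,-19.5,0,-18.6,-1.5,-19.5,0,-18.6,-1.5,-19.5,0,-18.6,-1.5,-19.5,0,-18.6,-1.5,-19.5,0,-18.6,-1.5,-19.5,0,-18.6,-1.5,-19.5,0,-18.6]'
python3 - <<'E'
from h import *
wlook(['ring'],'pics/w24.png')
go(.438,.338,-.003,.24)
E
```

```text
time: 30.27
eef_pos: [0.4409, 0.3375, 0.2011]
tcp_rot: [0.618, 0.786, -0.0, -0.0]
contact_force: [-1.1, -0.3, 0.2]
opening: 1.001
ring p0.92 box (294, 145, 53, 55) fit [ 0.4394  0.3378 -0.0129] c0.062
q6 would be 0.42
units x 0.04 y -0.11 z 8.18 turn -0.02 | t=30.37 pos [0.441  0.3377 0.2014] yawdeg 13.7 open 1.001 q6 0.23 F [ 0.1 -0.4  0.7]
```

View pics/w24.png

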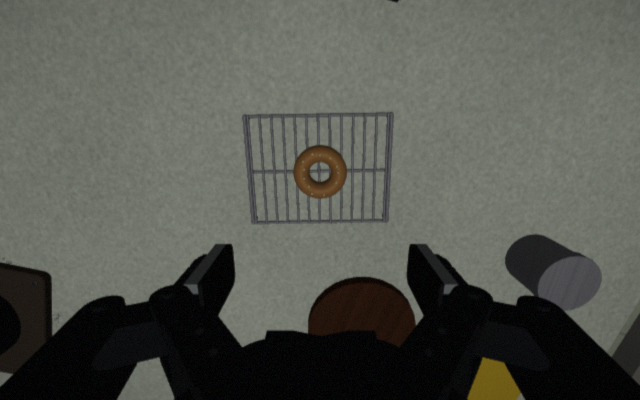

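```bash
python3 -m creep '[0.02,-0.07,1.5,0,0.02,-0.07,3,0,0.02,-0.07,4.5,0,0.02,-0.07,6,0,0.02,-0.07,7.2,0,0.02,-0.07,7.8,0,0.02,-0.07,8.15,0,0.02,-0.07,8.15,0,0.02,-0.07,8.15,0]' 0 && python3 -m creep '[0,0,0,0,0,0,0,0,0,0,0,0,0,0,0,0,0,0,0,0,0,0,0,0]' 130 50 && python3 -m creep '[0,0,-0.4,0,0,0,-1,0,0,0,-2,0,0,0,-3.2,0,0,0,-4.4,0,0,0,-5.4,0,0,0,-6,0,0,0,-6,0,0,0,-6,0]'
python3 - <<'E'
from h import *
im=imaging.read_camera('wrist'); cv2.imwrite('pics/w25.png',im[:,:,::-1]); go(.555,.119,.155,.24)
E
```

```text
time: 31.12
eef_pos: [0.4395, 0.3386, -0.0017]
tcp_rot: [0.617, 0.787, 0.0, 0.0]
contact_force: [0.5, -0.0, 0.1]
opening: 0.998
time: 31.62
eef_pos: [0.4409, 0.3396, 0.0004]
tcp_rot: [0.617, 0.787, 0.002, 0.001]
contact_force: [0.3, 0.8, 5.9]
opening: 0.718
time: 32.37
eef_pos: [0.4391, 0.3387, 0.1488]
tcp_rot: [0.617, 0.787, 0.001, 0.001]
contact_force: [0.5, -0.6, -0.6]
opening: 0.718
q6 would be -0.03
units x -9.63 y 2.45 z -0.32 turn 0.01 | t=32.42 pos [0.4381 0.3382 0.1471] yawdeg 13.8 open 0.719 q6 0.23 F [-0.3 -0.5 -0.9]
```

View pics/w25.png

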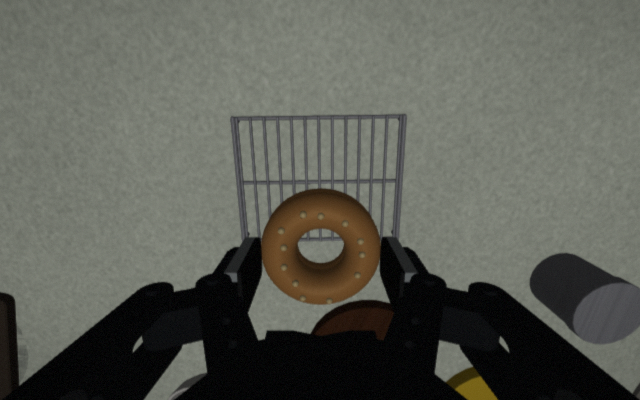

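The ring is held level at (321,245), and the rack is empty. On to the round board.

```bash
python3 -m creep '[-0.9,0.2,0,0,-9.6,2.45,0,0,-9.6,2.45,0,0,-9.6,2.45,0,0,-9.6,2.45,0,0,-9.6,2.45,0,0,-9.6,2.45,0,0,-9.6,2.45,0,0,-9.6,2.45,0,0,-9.6,2.45,0,0]'
python3 - <<'E'
from h import *
wlook(['round_board'],'pics/w26.png')
go(.555,.119,.0015)
E
```

```text
time: 33.25
eef_pos: [0.554, 0.1205, 0.1458]
tcp_rot: [0.617, 0.787, -0.001, -0.002]
contact_force: [-1.1, 1.4, -0.5]
opening: 0.717
round_board p0.86 box (410, 198, 138, 106) fit [0.7563 0.0635 0.4509] c0.249
round_board p0.74 box (249, 104, 148, 145) fit [0.5553 0.1195 0.1933] c0.140
units x -0.09 y 0.01 z 5.80 turn 0.00 | t=33.35 pos [0.5543 0.1212 0.1466] yawdeg 13.9 open 0.718 q6 -0.21 F [-0.5 -0.2 -0.6]
```

View pics/w26.png

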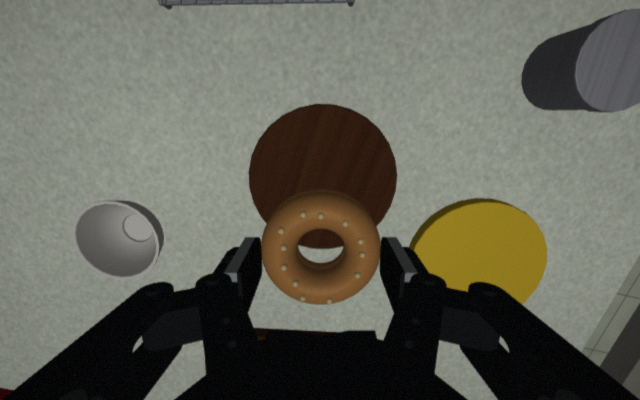

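```bash
python3 -m creep '[-0.07,0.02,1.5,0,-0.07,0.02,3,0,-0.07,0.02,4.2,0,-0.07,0.02,5,0,-0.07,0.02,5.5,0,-0.07,0.02,5.7,0,-0.07,0.02,5.8,0,-0.07,0.02,5.8,0,-0.07,0.02,5.8,0]' && python3 -m creep '[0,0,0,0,0,0,0,0,0,0,0,0,0,0,0,0,0,0,0,0]' 20 && python3 -m creep '[0,0,-1,0,0,0,-2.4,0,0,0,-4,0,0,0,-5.5,0,0,0,-7,0,0,0,-7.8,0,0,0,-7.8,0,0,0,-7.8,0,0,0,-7.8,0]' 0
python3 - <<'E'
from h import *
wlook(['ring','round_board'],'pics/w27.png')
for n in('side','top'): cv2.imwrite(f'pics/{n}27.png',imaging.read_camera(n)[:,:,::-1])
I={c:imaging.camera_info(c) for c in('side','top')}
for n in ['stick','rusk','long_board','square_board','ring','bowl','tin','jam_jar']:
    for c in I:
        L=imaging.silhouettes(c,n)
        for d in L[:2]:
            if d['mask'].sum()>30: print(n,c,round(d['p'],2),np.round(fit(n,[(d['mask'],I[c])])[0],3))
E
```

```text
time: 34.1
eef_pos: [0.5578, 0.1187, 0.0043]
tcp_rot: [0.617, 0.787, 0.001, 0.001]
contact_force: [0.2, -0.9, 0.2]
opening: 0.72
time: 34.52
eef_pos: [0.5566, 0.1183, 0.003]
tcp_rot: [0.617, 0.787, 0.0, 0.0]
contact_force: [0.1, -0.3, 0.7]
opening: 0.921
time: 35.27
eef_pos: [0.5554, 0.1183, 0.1961]
tcp_rot: [0.617, 0.787, -0.001, -0.001]
contact_force: [0.3, -0.8, -1.0]
opening: 0.999
ring p0.94 box (296, 148, 54, 54) fit [0.5572 0.1179 0.0389] c0.049
round_board p0.83 box (395, 185, 122, 104) fit [0.7551 0.0636 0.1143] c0.097
round_board p0.80 box (258, 103, 128, 127) fit [0.5552 0.1192 0.0495] c0.009
stick side 0.74 [ 0.573 -0.128  0.231]
stick top 0.59 [ 0.575 -0.136  0.152]
rusk side 0.79 [ 0.458 -0.335  1.236]
rusk top 0.59 [ 0.46  -0.339  1.38 ]
long_board side 0.93 [ 0.566 -0.129  0.174]
long_board side 0.73 [ 0.223 -0.325 -0.014]
long_board top 0.74 [ 0.565 -0.134  0.174]
long_board top 0.63 [ 0.223 -0.329  3.141]
square_board side 0.84 [ 0.458 -0.334  1.286]
square_board side 0.55 [ 0.554 -0.13   0.697]
square_board top 0.79 [ 0.457 -0.338 -0.279]
ring side 0.74 [ 0.491 -0.166  0.572]
ring side 0.66 [ 0.557  0.122 -0.075]
bowl side 0.74 [0.366 0.036 0.194]
bowl top 0.94 [0.36  0.011 0.095]
bowl top 0.54 [ 0.442  0.313 -0.582]
tin side 0.86 [0.762 0.287 0.196]
tin top 0.86 [0.762 0.283 0.508]
jam_jar side 0.75 [ 0.757 -0.247  0.188]
jam_jar top 0.69 [ 0.752 -0.25   0.036]
```

View pics/w27.png

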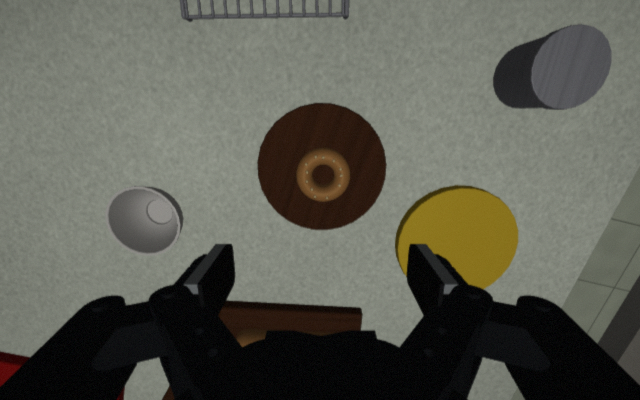

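View pics/side27.png

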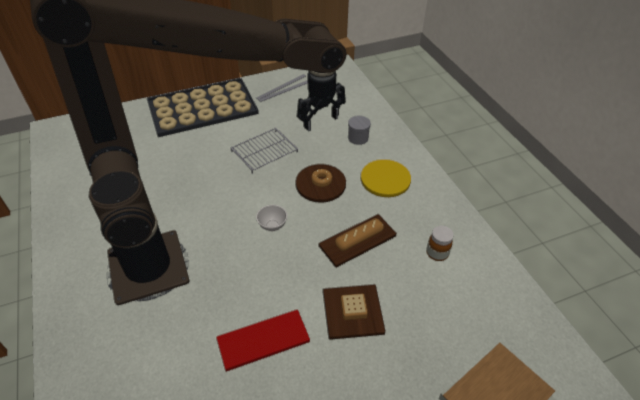

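The ring at (323,175) lies on the dark round board, about 2.5 mm from its centre. In the side view all three goods are home, the rack is empty, and the jar, bowl and tin are where they were.

```bash
python3 -c "
from plant import ctrl
print(ctrl.sign_off(), ctrl.get_state()['time'])"
```

```text
the job is handed in; nothing more can be done
the job is handed in; nothing more can be done
```

All three goods are on their own boards and the job is handed in, at about 36 s on the robot's clock. I set the ring on the rack, moved the rusk to the square board and the stick to the long board, then took the ring from the rack to the round board.

**Last checks, wrist close-ups:**

| Item | Offset from board centre | Alignment |
|---|---|---|
| Ring | about 2–3 mm | – |
| Rusk | about 1 mm | within 0.01 rad |
| Stick | about 3 mm | within 0.02 rad |

In the final side picture the goods lie flat and the rack is empty. The bowl, tin and jam jar measure within about 3 mm of their start positions.

**What failed or disagreed:**
- **First ring grasp missed:** the jaws closed above the ring into its hole without moving it. The real finger ends sit about 20–27 mm behind the reported TCP when partly open, more than the 13 mm given. I grasped lower from then on.
- **Stick position:** the coarser side and top cameras put it 7–10 mm off centre, against 3 mm from the wrist close-up. Either is inside the 15 mm limit.
- **Ring detection:** the side network's best "ring" match in the final picture was false, at an empty spot. Its second match was the ring on the round board.

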